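# Flip a painted panel face up onto the drying board

### The job

The wooden painting panel lies painted face down on the table in front of the drying board. Push it with the fingertips against the board's front edge until it tips up on that edge and flips over onto the board painted face up, then push it back until it lies flat and square against the board's rear rail. Do not pick the panel up at any time, and leave the tape roll, the spray bottle and the brush pot where they are.

Things in the scene. Friction and masses are not known exactly. Their poses are not given: they have to be found in the camera images.
- panel: wooden panel, 95 (x) x 120 (y) x 12 mm (z), about 110 g, square edges; one face painted teal and rust, the other bare wood. Origin at its centre. z points out of the bare face: up at the start, straight down once flipped. At the start x points to the board within 0.3 rad, 5 to 65 mm short of it
- panel_far (a point): middle of the panel's edge that faces the board at the start (its +x edge), half-way through the thickness; this edge comes to lie nearest the robot after the flip
- panel_near (a point): middle of the opposite (-x) edge, nearest the robot at the start, half-way through the thickness. With the far edge pushed against the board, fingertips that keep pressing this edge forwards (5 to 15 N) and rise along an arc about the far edge, a little slower than the edge would, carry it up by friction; past some 60 degrees a forward push topples it
- panel_left (a point): middle of the panel's +y edge, half-way through the thickness
- panel_right (a point): middle of the panel's -y edge, half-way through the thickness
- board: drying board, pale plywood fixed to the table, 140 mm deep (x) x 280 mm wide (y), its top 16 mm above the table, its front edge a vertical step at x = 0. Origin on the table under the middle of the front edge; x points to the rear (away from the robot within 0.25 rad), y to the left along the front edge, z up
- board_rail (a point): foot of the front face of the dark wooden rail along the board's rear edge, at its middle, on the board's top (125 mm behind the front edge, 16 mm above the table). The rail is 15 mm thick, 14 mm high above the top; a panel touching it has its centre 47.5 mm in front of this face
- tape: roll of pale yellow masking tape lying flat, 100 mm across, 25 mm high, loose, to be left alone; origin at the centre of its underside
- spray: blue spray bottle with a white head, 60 mm across, 138 mm high, loose, to be left alone; origin at the centre of its underside
- brushpot: blue pot 74 mm across, 85 mm high, with brushes standing up to 150 mm, loose, to be left alone; origin at the centre of its underside

How it is judged (in metres and radians):
On the way:
1. the panel stands tipped up (more than 50 degrees) on its far edge, that edge low and against the board's front edge (angle between panel's own z axis and vertical between 0.87 and 2.2 rad and height (world z) of panel_far below 0.03 m and x of panel_far in the frame of board between -0.025 and 0.02 m), for 0.1 s.
At the end, for the whole second after the job is handed in: the panel rests flat on the drying board, painted face up (within 4 degrees), its rear edge within 7 mm of the rail and square to it within 7 degrees, its middle within 100 mm of the board's centre line (angle between panel's own z axis and vertical above 3.07 rad and x of panel in the frame of board between 0.07 and 0.083 m and y of panel in the frame of board between -0.1 and 0.1 m and z of panel in the frame of board between 0.018 and 0.026 m and angle between the x axis of panel and the x axis of board, either way round below 0.12 rad and linear speed of panel below 0.01 m/s); the robot touches nothing.
It fails at once if the panel is lifted clear: all its edges more than 45 mm above the table (height (world z) of each of panel_far, panel_near, panel_left, panel_right above 0.045 m).
It fails at once if the tape roll, spray bottle or brush pot is moved by more than 25 mm or tipped (distance of any of tape, spray, brushpot from where it was at the start of the episode above 0.025 m or angle between any of tape, spray, brushpot's own z axis and vertical above 0.4 rad).
It also fails if it takes over 67 s, if anything falls off the work surface, if the arm or the gripper's body presses on something with over 40 N, if the wrist force passes 120 N, or if a joint passes its speed limit or range.

### The arm

A 6-joint arm with a two-finger parallel gripper is mounted at the origin on the work surface. World frame = base frame: x ahead of the robot, y to its left, z up, the work surface at z = 0. Lengths are in mm, angles in degrees, forces in N, time in s.
With the tool pointing down it reaches from about 300 to 825 mm from the base axis. Payload 5.4 kg.
Tool frame: the origin (TCP) lies midway between the tips of the shut fingers; the grasp point (between the pads) lies 19 mm behind it; z points along the fingers, y is the line along which they close (so a half turn about z gives the same grasp; the last joint's range is limited). The gripper opens to 92 mm and grips with 3 to 60 N. Pads are 20 mm wide; open, the fingers measure 128 mm over their backs; the gripper's body (75 mm by 189 mm) begins 69 mm behind the grasp point.
Start: joints at [-83.085, 9.076, 91.501, -0, 79.423, -12.038], TCP at [186.736, -543.816, 214.601] pointing down, gripper open.
Joint ranges: [-166.64, 166.64], [-54.1, 131.32], [10.49, 154.53], [-73.88, 253.88], [9.74, 151.15], [-171.62, 171.62]. Speed limits (degrees/s): [147.25, 147.25, 180, 180, 180, 180].

### API

Orientations are given as a 3x3 rotation matrix whose columns are the frame's x, y, z axes.
In Python, from rig import monitor, optics, env gives the robot as it stands.
- The arm moves only by the shell command python3 -m crank 'ROWS'. ROWS is JSON, a list of rows, each an object of numbers: "tx", "ty", "tz": the shift along the world's x, y, z in cm; "twist": the turn about the world's z in degrees; "claw": the opening, from -1 (shut) to 1 (fully open), so that 0 is half open. In form: [{"tx": .., "ty": .., "tz": .., "twist": .., "claw": ..}, ...]. A call has 1 to 10 rows; each row is the pose to reach, as a shift and turn from the pose commanded when the call began; what a row does not reach only later rows make up. A row lasts 1/10 s, in which the tool goes at most 50 mm and 8.59 degrees, less where a joint would pass 70% of its speed; a pose out of reach is approached as far as the arm can. A call with a gripper value outside its range is refused whole. The fingers move at their own pace and stop on an object; the grip force is fixed at half the most. Time passes only in rows, so rows that repeat a pose let the fingers close. It gives the time, the measured TCP pose, the force, the opening and the grip force at its end, in the units of the state.
- monitor.get_state(): the state, without advancing time (a new reading comes with each control period).
- optics.read_camera(name): name is "scene" or "top" or "wrist"; returns a dict with "image" (480x640x3 uint8, red, green, blue), "K" (3x3 intrinsics, pixels), "world_from_camera" (4x4, takes a point from camera to world coordinates). Camera axes: x right, y up, looking along -z (the intrinsics and any distortion apply to the point x, -y, -z); pixel columns grow to the right and rows downward; lengths in mm; the calibration is good to about 2 mm. A picture is of the moment at which its call begins. There is no depth.
- env.hand_in(): hands the job in; it is judged then, once.
The state is a dict: "clock": time; "qpos": joint angles; "qvel": joint speeds; "joint_torque": joint torques, N m; "eef_pos": TCP position; "tool_rot": TCP orientation; "wrist_force": force on the tool from outside, world axes, zero at the start; "torque": the same for the moment, N m; "finger_gap": finger opening in mm; "grip_force": force on a finger pad.
Only numpy, scipy, OpenCV 4.12 (cv2) and the standard library are available. Lean on these libraries where they do the work, as an engineer would, in place of code of your own. Each camera call takes 0.05 s, during which the arm holds its last target. There are 200 camera calls.

## Working session

There is one attempt and no reset: what is moved stays moved. The work goes in short steps, Python scripts to look and compute and a shell command to move; the robot and the scene stay as the last step left them, time stands still between calls to the robot, and variables do not carry over. Pictures are saved under pics/ and viewed, at most 12 in all, crops included, and the job is handed in when it is done.

```bash
ls; mkdir -p pics
cat > h.py <<'E'
import numpy as np, cv2
from rig import monitor, optics, env
def cam(n,save=None):
    r=optics.read_camera(n)
    if save: cv2.imwrite('pics/'+save,cv2.cvtColor(r['image'],cv2.COLOR_RGB2BGR))
    return r
def ray(r,px,z):
    px=np.atleast_2d(np.array(px,float)); K=np.array(r['K']);T=np.array(r['world_from_camera'])
    d=np.c_[(px-[K[0,2],K[1,2]])/[K[0,0],K[1,1]],np.ones(len(px))]*[1,-1,-1]
    d=d@T[:3,:3].T; o=T[:3,3]
    return o+d*((z-o[2])/d[:,2])[:,None]
E
python3 - <<'E'
from h import *
np.set_printoptions(precision=2,suppress=True)
r=cam('top','t0.png'); print({k:(v if k!='image' else 0) for k,v in r.items()})
r=cam('scene','s0.png'); print(r['world_from_camera'])
s=monitor.get_state();print(s)
E
```

```text
pics
{'image': 0, 'K': array([[479.56,   0.  , 326.9 ],
       [  0.  , 479.56, 236.46],
       [  0.  ,   0.  ,   1.  ]]), 'world_from_camera': array([[   0.02,    0.99,   -0.12,  467.29],
       [  -1.  ,    0.02,   -0.04,   24.33],
       [  -0.04,    0.12,    0.99, 1023.63],
       [   0.  ,    0.  ,    0.  ,    1.  ]])}
[[   0.36   -0.62    0.7  1139.82]
 [   0.93    0.25   -0.26 -162.  ]
 [  -0.01    0.75    0.67  570.62]
 [   0.      0.      0.      1.  ]]
{'clock': 0.1, 'qpos': array([-83.08,   9.11,  91.56,  -0.  ,  79.43, -12.04]), 'qvel': array([-0.07, -0.11, -0.17,  0.15, -0.08,  0.06]), 'joint_torque': array([  0.  , -38.65, -32.3 ,   0.07,   0.03,  -0.  ]), 'eef_pos': array([ 186.66, -543.24,  213.71]), 'tool_rot': array([[ 0.95,  0.32, -0.  ],
       [ 0.32, -0.95,  0.  ],
       [ 0.  , -0.  , -1.  ]]), 'wrist_force': array([ 0.02, -0.38, -0.48]), 'torque': array([ 0.01,  0.06, -0.07]), 'grip_force': 0.0, 'finger_gap': 91.8659157028519}
```

View pics/t0.png

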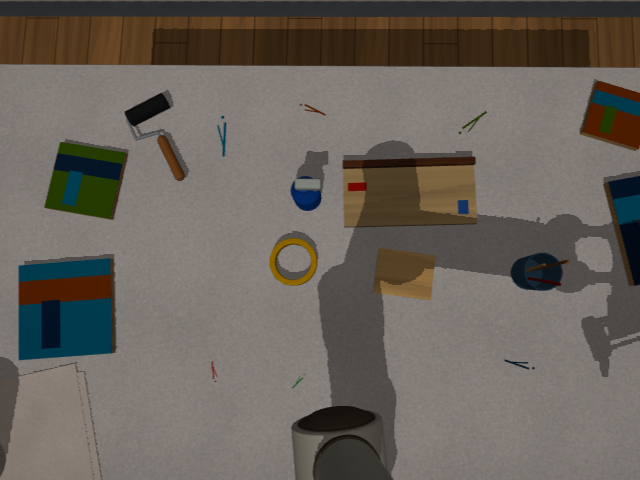

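View pics/s0.png

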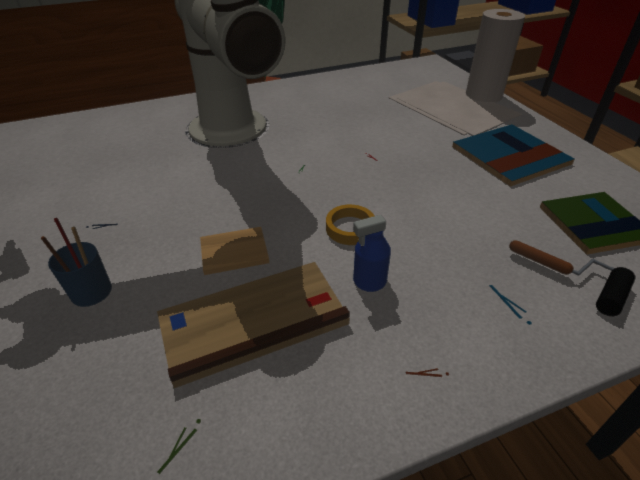

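The top view shows the panel at about (405,273), with corners near (378,248), (435,255), (432,300) and (375,292). The board's front edge runs from (345,227) to (477,222) and its rail is at the top. The tape is at (294,262), the spray bottle at (307,190) and the pot at (537,272). The scene view shows the same layout.

```bash
cat >> h.py <<'E'
np.set_printoptions(precision=1,suppress=True)
def mask(r,box,smin=70):
    x0,y0,x1,y1=box
    hsv=cv2.cvtColor(r['image'],cv2.COLOR_RGB2HSV)
    m=np.zeros(hsv.shape[:2],np.uint8); m[y0:y1,x0:x1]=(hsv[y0:y1,x0:x1,1]>smin)*255
    m=cv2.morphologyEx(m,cv2.MORPH_OPEN,np.ones((3,3)))
    c=max(cv2.findContours(m,0,2)[0],key=cv2.contourArea)
    return c
E
python3 - <<'E'
from h import *
r=cam('top')
hsv=cv2.cvtColor(r['image'],cv2.COLOR_RGB2HSV); print(hsv[275,355],hsv[270,385],hsv[285,425],hsv[260,460],hsv[210,440],hsv[215,380])
c=mask(r,(365,236,450,312)); print(cv2.contourArea(c))
P=ray(r,c[:,0,:],12)[:,:2].astype(np.float32); rc=cv2.minAreaRect(P); print('panel',rc, cv2.boxPoints(rc))
b=mask(r,(335,145,490,235)); print(cv2.contourArea(b),cv2.boundingRect(b))
B=b[:,0,:]
# front edge: lowest row per column
xs=np.arange(352,470,4); m=np.zeros((480,640),np.uint8); cv2.drawContours(m,[b],-1,255,-1)
ys=[np.where(m[:,x])[0].max() for x in xs]; print(ys)
F=ray(r,np.c_[xs,ys],8); p=np.polyfit(F[:,1],F[:,0],1); print('front x=',p, 'angle deg',np.degrees(np.arctan(-p[0])))
ends=ray(r,[[B[:,0].min(),226],[B[:,0].max(),222]],16); print(ends)
for n,px,z in (('tape',(294,262),25),('spray',(307,186),130),('pot',(537,270),85)): print(n,ray(r,px,z))
E
```

```text
[13 22 81] [ 18 145  86] [ 17 140 137] [10 19 82] [ 18 122 127] [ 19 129  69]
2535.5
panel ((509.981201171875, -99.09947204589844), (120.62754821777344, 95.1822280883789), 83.29838562011719) [[ 455.7 -153.4]
 [ 550.2 -164.6]
 [ 564.3  -44.8]
 [ 469.8  -33.6]]
8682.0 (343, 157, 134, 70)
[np.int64(226), np.int64(226), np.int64(226), np.int64(226), np.int64(226), np.int64(226), np.int64(226), np.int64(226), np.int64(226), np.int64(225), np.int64(225), np.int64(225), np.int64(225), np.int64(225), np.int64(225), np.int64(225), np.int64(225), np.int64(225), np.int64(225), np.int64(224), np.int64(224), np.int64(224), np.int64(224), np.int64(224), np.int64(224), np.int64(224), np.int64(224), np.int64(224), np.int64(223), np.int64(223)]
front x= [ -0.  608.4] angle deg 2.546193302915448
[[ 607.1   30.5   16. ]
 [ 620.9 -248.4   16. ]]
tape [[528.  131.3  25. ]]
spray [[666.8  99.8 130. ]]
pot [[ 519.1 -344.8   85. ]]
```

```bash
python3 -m crank '[{"tx":5,"ty":9,"twist":-4,"claw":0.1},{"tx":10,"ty":18,"twist":-8,"claw":0.1},{"tx":15,"ty":27,"twist":-12,"claw":0.1},{"tx":20,"ty":36,"twist":-16.1,"claw":0.1},{"tx":24.8,"ty":44.4,"twist":-16.1,"claw":0.1},{"tx":24.8,"ty":44.4,"twist":-16.1,"claw":0.1},{"tx":24.8,"ty":44.4,"twist":-16.1,"claw":0.1},{"tx":24.8,"ty":44.4,"twist":-16.1,"claw":0.1},{"tx":24.8,"ty":44.4,"twist":-16.1,"claw":0.1},{"tx":24.8,"ty":44.4,"twist":-16.1,"claw":0.1}]'
```

```text
schema error: expected keys tx, ty, tz, twist, claw
```

```bash
python3 -m crank '[{"tx":5,"ty":9,"tz":0,"twist":-4,"claw":0.1},{"tx":10,"ty":18,"tz":0,"twist":-8,"claw":0.1},{"tx":15,"ty":27,"tz":0,"twist":-12,"claw":0.1},{"tx":20,"ty":36,"tz":0,"twist":-16.1,"claw":0.1},{"tx":24.8,"ty":44.4,"tz":0,"twist":-16.1,"claw":0.1},{"tx":24.8,"ty":44.4,"tz":0,"twist":-16.1,"claw":0.1},{"tx":24.8,"ty":44.4,"tz":0,"twist":-16.1,"claw":0.1},{"tx":24.8,"ty":44.4,"tz":0,"twist":-16.1,"claw":0.1},{"tx":24.8,"ty":44.4,"tz":0,"twist":-16.1,"claw":0.1},{"tx":24.8,"ty":44.4,"tz":0,"twist":-16.1,"claw":0.1}]'; python3 -c "
from h import *
print(monitor.get_state()['tool_rot'])"
```

```text
clock: 1.15
eef_pos: [431.0, -105.3, 214.6]
tool_rot: [[0.999, 0.05, 0.0], [0.05, -0.999, -0.0], [0.0, 0.0, -1.0]]
wrist_force: [0.6, -0.8, 0.2]
finger_gap: 50.4
grip_force: 0.0
[[ 1.  0.  0.]
 [ 0. -1. -0.]
 [ 0.  0. -1.]]
```

```bash
python3 -m crank '[{"tx":0,"ty":0,"tz":-5,"twist":0,"claw":0.1},{"tx":0,"ty":0,"tz":-10,"twist":0,"claw":0.1},{"tx":0,"ty":0,"tz":-15,"twist":0,"claw":0.1},{"tx":0,"ty":0,"tz":-18,"twist":0,"claw":0.1},{"tx":0,"ty":0,"tz":-20,"twist":0,"claw":0.1},{"tx":0,"ty":0,"tz":-20.9,"twist":0,"claw":0.1},{"tx":0,"ty":0,"tz":-20.9,"twist":0,"claw":0.1},{"tx":0,"ty":0,"tz":-20.9,"twist":0,"claw":0.1}]'
```

```text
clock: 1.95
eef_pos: [431.4, -107.8, 6.6]
tool_rot: [[0.999, 0.05, 0.001], [0.05, -0.999, -0.001], [0.001, 0.001, -1.0]]
wrist_force: [0.4, -0.5, 0.4]
finger_gap: 50.6
grip_force: 0.0
```

```bash
python3 -m crank '[{"tx":0.5,"ty":0.4,"tz":0,"twist":0,"claw":0.1},{"tx":1.2,"ty":0.6,"tz":0,"twist":0,"claw":0.1},{"tx":1.9,"ty":0.6,"tz":0,"twist":0,"claw":0.1},{"tx":2.6,"ty":0.65,"tz":0,"twist":0,"claw":0.1},{"tx":3.3,"ty":0.7,"tz":0,"twist":0,"claw":0.1},{"tx":4,"ty":0.7,"tz":0,"twist":0,"claw":0.1},{"tx":4.7,"ty":0.75,"tz":0,"twist":0,"claw":0.1},{"tx":5.4,"ty":0.75,"tz":0,"twist":0,"claw":0.1},{"tx":6,"ty":0.8,"tz":0,"twist":0,"claw":0.1},{"tx":6.5,"ty":0.8,"tz":0,"twist":0,"claw":0.1}]'
python3 -m crank '[{"tx":0.4,"ty":0.02,"tz":0,"twist":0,"claw":0.1},{"tx":0.7,"ty":0.03,"tz":0,"twist":0,"claw":0.1},{"tx":0.7,"ty":0.03,"tz":0,"twist":0,"claw":0.1}]'
python3 -c "
from h import *
cam('top','t1.png')
i=cv2.imread('pics/t1.png')[130:330,290:500]; cv2.imwrite('pics/t1c.png',cv2.resize(i,None,fx=2.8,fy=2.8))"
```

```text
clock: 2.95
eef_pos: [496.1, -99.2, 5.5]
tool_rot: [[0.999, 0.05, -0.0], [0.05, -0.999, 0.0], [-0.0, -0.0, -1.0]]
wrist_force: [0.1, 0.2, -0.0]
finger_gap: 50.9
grip_force: 0.3
clock: 3.25
eef_pos: [503.0, -99.0, 5.7]
tool_rot: [[0.999, 0.05, 0.001], [0.05, -0.999, -0.0], [0.001, 0.0, -1.0]]
wrist_force: [-0.1, 0.2, -0.9]
finger_gap: 50.5
grip_force: 0.0
```

View pics/t1c.png

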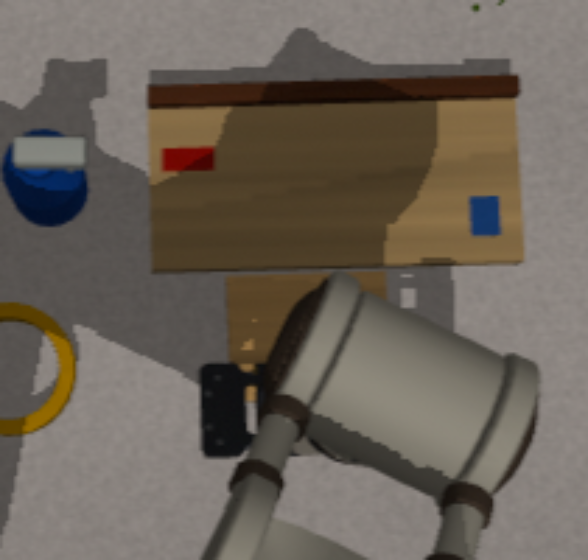

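The panel is now square to the board, with its far edge at crop row 275. A gap of about 5 mm remains to the board's front edge at row 267.

```bash
for k in 1; do python3 -m crank '[{"tx":0.2,"ty":0.01,"tz":0,"twist":0,"claw":0.1},{"tx":0.4,"ty":0.02,"tz":0,"twist":0,"claw":0.1},{"tx":0.4,"ty":0.02,"tz":0,"twist":0,"claw":0.1}]'; python3 -m crank '[{"tx":0.2,"ty":0.01,"tz":0,"twist":0,"claw":0.1},{"tx":0.2,"ty":0.01,"tz":0,"twist":0,"claw":0.1}]'; done
```

```text
clock: 3.6
eef_pos: [506.8, -98.8, 5.7]
tool_rot: [[0.999, 0.05, 0.0], [0.05, -0.999, -0.0], [0.0, 0.0, -1.0]]
wrist_force: [-0.3, -0.1, 0.3]
finger_gap: 50.7
grip_force: 0.0
clock: 3.8
eef_pos: [507.8, -98.5, 5.4]
tool_rot: [[0.999, 0.05, -0.002], [0.05, -0.999, 0.0], [-0.002, -0.0, -1.0]]
wrist_force: [-5.2, -0.8, 2.7]
finger_gap: 50.4
grip_force: 2.1
```

```bash
python3 -m crank '[{"tx":0.1,"ty":0,"tz":0,"twist":0,"claw":0.1},{"tx":0.1,"ty":0,"tz":0.2,"twist":0,"claw":0.1},{"tx":0.1,"ty":0,"tz":0.4,"twist":0,"claw":0.1},{"tx":0.1,"ty":0,"tz":0.4,"twist":0,"claw":0.1}]'; python3 -c "
from h import *
cam('scene','s1.png')
i=cv2.imread('pics/s1.png')[180:390,100:380]; cv2.imwrite('pics/s1c.png',cv2.resize(i,None,fx=2.8,fy=2.8))"
```

```text
clock: 4.2
eef_pos: [507.9, -98.2, 8.9]
tool_rot: [[0.999, 0.05, -0.004], [0.05, -0.999, 0.001], [-0.003, -0.001, -1.0]]
wrist_force: [-5.4, 0.0, -1.1]
finger_gap: 50.1
grip_force: 2.7
```

View pics/s1c.png

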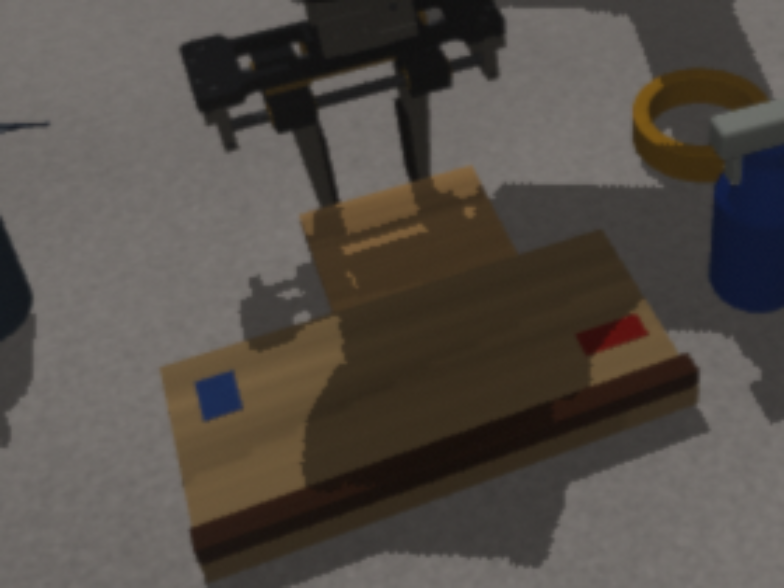

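The two fingers press the panel's near edge around crop (330–430,190), and the panel appears just about to lift. The wrist reads −1.1 N in z, so the edge is loading the fingers.

```bash
python3 -m crank '[{"tx":0.1,"ty":0,"tz":0,"twist":0,"claw":0.1},{"tx":0.1,"ty":0,"tz":0.15,"twist":0,"claw":0.1},{"tx":0.1,"ty":0,"tz":0.3,"twist":0,"claw":0.1},{"tx":0.1,"ty":0,"tz":0.45,"twist":0,"claw":0.1}]'; python3 -m crank '[{"tx":0,"ty":0,"tz":0.2,"twist":0,"claw":0.1},{"tx":0,"ty":0,"tz":0.4,"twist":0,"claw":0.1},{"tx":0,"ty":0,"tz":0.4,"twist":0,"claw":0.1}]'
python3 -c "
from h import *
cam('scene','s2.png')
i=cv2.imread('pics/s2.png')[180:390,100:380]; cv2.imwrite('pics/s2c.png',cv2.resize(i,None,fx=2.8,fy=2.8))"
```

```text
clock: 4.65
eef_pos: [508.0, -98.1, 12.9]
tool_rot: [[0.999, 0.05, -0.005], [0.05, -0.999, 0.001], [-0.005, -0.002, -1.0]]
wrist_force: [-7.1, -0.8, -0.0]
finger_gap: 50.5
grip_force: 3.6
clock: 4.95
eef_pos: [508.3, -98.2, 17.2]
tool_rot: [[0.999, 0.05, -0.005], [0.05, -0.999, 0.001], [-0.005, -0.001, -1.0]]
wrist_force: [-6.7, -0.4, 0.7]
finger_gap: 50.7
grip_force: 3.5
```

View pics/s2c.png

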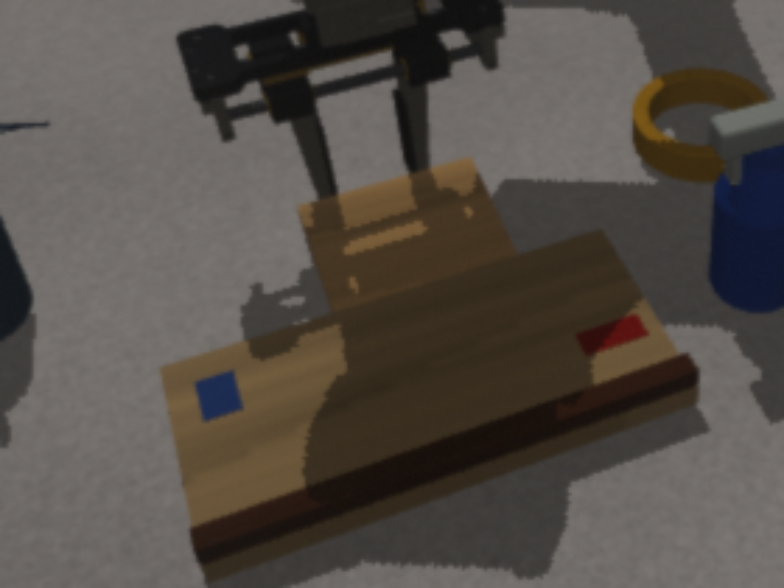

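The near edge has risen about 10 crop pixels (row 168 to 158) and still presses on the fingers at about 7 N, so the panel is following the arc.

```bash
python3 -m crank '[{"tx":0.0,"ty":0,"tz":0.3,"twist":0,"claw":0.1},{"tx":0.03,"ty":0,"tz":0.6,"twist":0,"claw":0.1},{"tx":0.1,"ty":0,"tz":0.9,"twist":0,"claw":0.1},{"tx":0.17,"ty":0.01,"tz":1.2,"twist":0,"claw":0.1}]'; python3 -m crank '[{"tx":0.12,"ty":0,"tz":0.3,"twist":0,"claw":0.1},{"tx":0.25,"ty":0.01,"tz":0.6,"twist":0,"claw":0.1},{"tx":0.4,"ty":0.02,"tz":0.9,"twist":0,"claw":0.1},{"tx":0.4,"ty":0.02,"tz":0.9,"twist":0,"claw":0.1}]'
```

```text
clock: 5.4
eef_pos: [509.9, -98.1, 29.2]
tool_rot: [[0.999, 0.05, -0.005], [0.05, -0.999, 0.001], [-0.005, -0.001, -1.0]]
wrist_force: [-8.2, -0.8, 1.2]
finger_gap: 50.4
grip_force: 3.9
clock: 5.8
eef_pos: [512.4, -97.9, 37.9]
tool_rot: [[0.999, 0.051, -0.009], [0.051, -0.999, 0.001], [-0.009, -0.002, -1.0]]
wrist_force: [-12.5, -1.3, 3.0]
finger_gap: 50.3
grip_force: 6.5
```

```bash
python3 -m crank '[{"tx":0.1,"ty":0,"tz":0.35,"twist":0,"claw":0.1},{"tx":0.3,"ty":0.01,"tz":0.7,"twist":0,"claw":0.1},{"tx":0.5,"ty":0.02,"tz":1.05,"twist":0,"claw":0.1},{"tx":0.7,"ty":0.03,"tz":1.4,"twist":0,"claw":0.1},{"tx":0.7,"ty":0.03,"tz":1.4,"twist":0,"claw":0.1}]'; python3 -c "
from h import *
cam('scene','s3.png')
i=cv2.imread('pics/s3.png')[130:390,100:380]; cv2.imwrite('pics/s3c.png',cv2.resize(i,None,fx=2.3,fy=2.3))"
```

```text
clock: 6.3
eef_pos: [518.2, -97.7, 52.0]
tool_rot: [[0.999, 0.051, -0.013], [0.051, -0.999, 0.001], [-0.012, -0.002, -1.0]]
wrist_force: [-18.0, -2.6, 7.9]
finger_gap: 50.5
grip_force: 9.9
```

View pics/s3c.png

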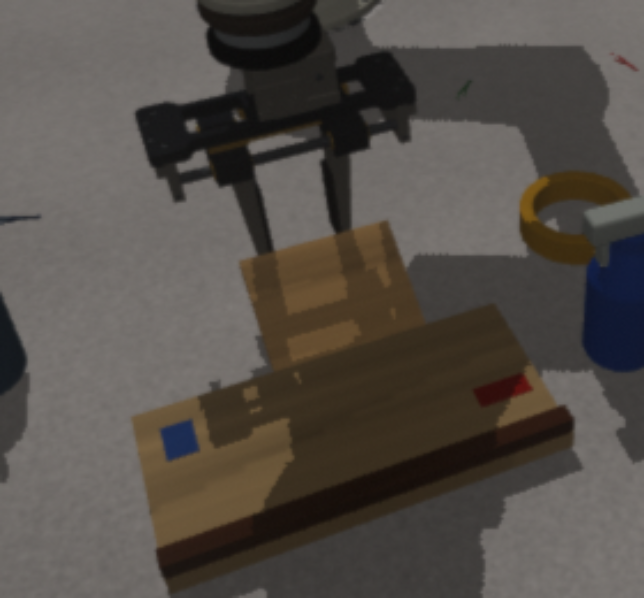

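The panel is tipped about 33° and the fingers still bear on its near edge at crop (250–345,240). Forward force has grown to 18 N, so the next rows rise more than they push.

```bash
python3 -m crank '[{"tx":0.0,"ty":0,"tz":0.3,"twist":0,"claw":0.1},{"tx":0.1,"ty":0,"tz":0.6,"twist":0,"claw":0.1},{"tx":0.25,"ty":0.01,"tz":0.9,"twist":0,"claw":0.1},{"tx":0.4,"ty":0.02,"tz":1.2,"twist":0,"claw":0.1}]'; python3 -m crank '[{"tx":0.2,"ty":0,"tz":0.3,"twist":0,"claw":0.1},{"tx":0.45,"ty":0.02,"tz":0.6,"twist":0,"claw":0.1},{"tx":0.7,"ty":0.03,"tz":0.9,"twist":0,"claw":0.1},{"tx":0.7,"ty":0.03,"tz":0.9,"twist":0,"claw":0.1}]'
```

```text
clock: 6.75
eef_pos: [526.7, -97.8, 65.2]
tool_rot: [[0.999, 0.05, -0.001], [0.05, -0.999, 0.0], [-0.001, -0.0, -1.0]]
wrist_force: [-4.5, 0.1, 2.3]
finger_gap: 50.2
grip_force: 2.2
clock: 7.15
eef_pos: [535.5, -97.8, 74.9]
tool_rot: [[0.999, 0.05, 0.002], [0.05, -0.999, -0.001], [0.002, 0.001, -1.0]]
wrist_force: [-1.7, 0.5, 0.8]
finger_gap: 50.4
grip_force: 0.8
```

```bash
python3 -m crank '[{"tx":0.3,"ty":0.01,"tz":0,"twist":0,"claw":0.1},{"tx":0.6,"ty":0.02,"tz":0.1,"twist":0,"claw":0.1},{"tx":0.9,"ty":0.03,"tz":0.2,"twist":0,"claw":0.1},{"tx":0.9,"ty":0.03,"tz":0.2,"twist":0,"claw":0.1}]'; python3 -c "
from h import *
cam('scene','s4.png')
i=cv2.imread('pics/s4.png')[130:390,100:380]; cv2.imwrite('pics/s4c.png',cv2.resize(i,None,fx=2.3,fy=2.3))"
```

```text
clock: 7.55
eef_pos: [540.7, -97.5, 77.4]
tool_rot: [[0.999, 0.051, -0.008], [0.051, -0.999, -0.0], [-0.008, -0.0, -1.0]]
wrist_force: [-17.7, 0.3, 19.0]
finger_gap: 50.3
grip_force: 13.0
```

View pics/s4c.png

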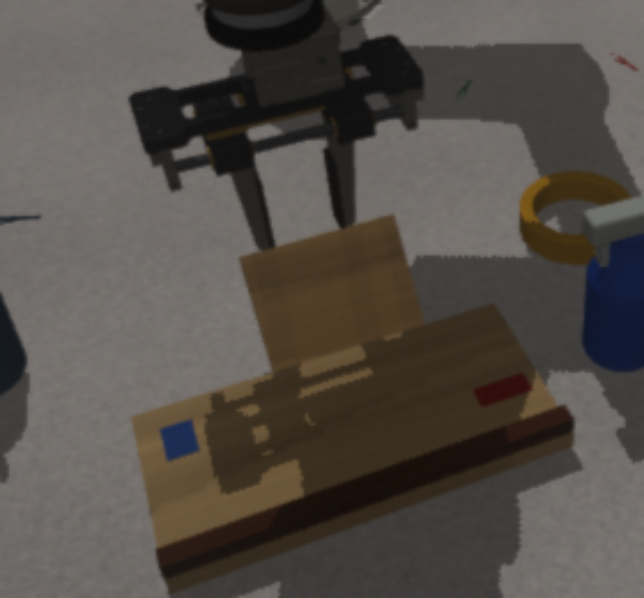

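The panel stands at about 53° and the fingertips (crop rows 230–245) have slid up onto its near end face, which explains the wedging force. I'll slip the tips back and down so the finger fronts carry the painted-side corner, then push.

```bash
python3 -m crank '[{"tx":-0.8,"ty":-0.03,"tz":-0.4,"twist":0,"claw":0.1},{"tx":-1.15,"ty":-0.04,"tz":-1.0,"twist":0,"claw":0.1},{"tx":-1.15,"ty":-0.04,"tz":-1.6,"twist":0,"claw":0.1},{"tx":-1.15,"ty":-0.04,"tz":-1.6,"twist":0,"claw":0.1}]'; python3 -c "
from h import *
cam('scene','s5.png')
i=cv2.imread('pics/s5.png')[130:390,100:380]; cv2.imwrite('pics/s5c.png',cv2.resize(i,None,fx=2.3,fy=2.3))"
```

```text
clock: 8.0
eef_pos: [523.6, -98.0, 58.6]
tool_rot: [[0.998, 0.052, -0.02], [0.052, -0.999, 0.0], [-0.02, -0.001, -1.0]]
wrist_force: [-29.3, -4.6, 21.5]
finger_gap: 50.4
grip_force: 17.9
```

View pics/s5c.png

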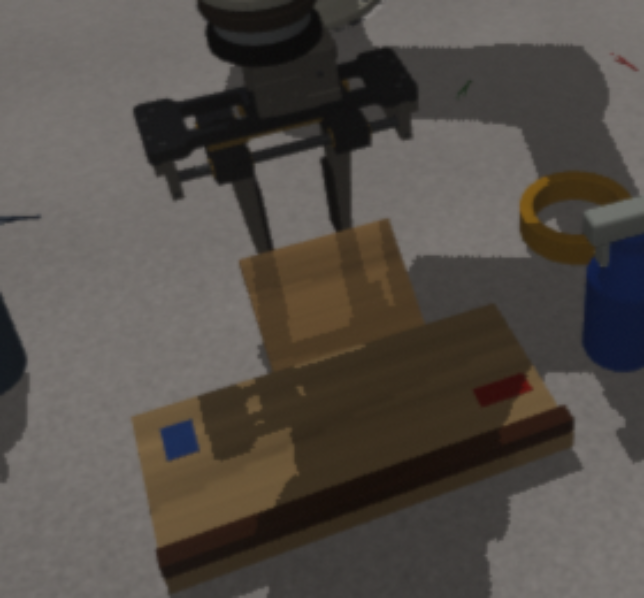

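The panel fell back to about 40° but sits properly, with its corner on the finger fronts about 4 mm above the tips. Next I raise to unload, then push forward with little rise.

```bash
python3 -m crank '[{"tx":-0.1,"ty":0,"tz":0.25,"twist":0,"claw":0.1},{"tx":-0.1,"ty":0,"tz":0.5,"twist":0,"claw":0.1},{"tx":0,"ty":0,"tz":0.75,"twist":0,"claw":0.1},{"tx":0.1,"ty":0,"tz":0.75,"twist":0,"claw":0.1}]'
```

```text
clock: 8.45
eef_pos: [529.8, -97.8, 67.5]
tool_rot: [[0.999, 0.05, -0.008], [0.05, -0.999, 0.0], [-0.008, -0.001, -1.0]]
wrist_force: [-15.2, -1.8, 13.1]
finger_gap: 50.8
grip_force: 10.0
```

```bash
python3 -m crank '[{"tx":0.2,"ty":0.01,"tz":0.15,"twist":0,"claw":0.1},{"tx":0.4,"ty":0.02,"tz":0.3,"twist":0,"claw":0.1},{"tx":0.4,"ty":0.02,"tz":0.4,"twist":0,"claw":0.1}]';python3 -m crank '[{"tx":0.2,"ty":0.01,"tz":0.1,"twist":0,"claw":0.1},{"tx":0.4,"ty":0.02,"tz":0.2,"twist":0,"claw":0.1},{"tx":0.6,"ty":0.03,"tz":0.3,"twist":0,"claw":0.1}]'
```

```text
clock: 8.75
eef_pos: [533.6, -97.7, 71.6]
tool_rot: [[0.999, 0.051, -0.008], [0.051, -0.999, 0.0], [-0.008, -0.001, -1.0]]
wrist_force: [-13.1, -0.2, 12.1]
finger_gap: 50.6
grip_force: 8.9
clock: 9.05
eef_pos: [538.5, -97.5, 75.3]
tool_rot: [[0.999, 0.051, -0.012], [0.051, -0.999, -0.0], [-0.012, -0.001, -1.0]]
wrist_force: [-22.7, -0.7, 24.4]
finger_gap: 50.4
grip_force: 16.6
```

```bash
python3 -m crank '[{"tx":0,"ty":0,"tz":0.35,"twist":0,"claw":0.1},{"tx":0.2,"ty":0.01,"tz":0.7,"twist":0,"claw":0.1},{"tx":0.5,"ty":0.02,"tz":0.9,"twist":0,"claw":0.1}]';python3 -m crank '[{"tx":0.2,"ty":0.01,"tz":0.2,"twist":0,"claw":0.1},{"tx":0.4,"ty":0.02,"tz":0.3,"twist":0,"claw":0.1}]'
```

```text
clock: 9.35
eef_pos: [548.3, -97.2, 84.0]
tool_rot: [[0.999, 0.05, 0.001], [0.05, -0.999, -0.0], [0.001, 0.0, -1.0]]
wrist_force: [-1.9, 0.3, 1.5]
finger_gap: 50.6
grip_force: 1.3
clock: 9.55
eef_pos: [552.3, -96.8, 86.6]
tool_rot: [[0.999, 0.05, 0.001], [0.05, -0.999, -0.0], [0.001, 0.0, -1.0]]
wrist_force: [-0.3, 1.0, 0.2]
finger_gap: 50.2
grip_force: 0.3
```

```bash
python3 -c "
from h import *
cam('scene','s6.png')
i=cv2.imread('pics/s6.png')[130:390,100:380]; cv2.imwrite('pics/s6c.png',cv2.resize(i,None,fx=2.3,fy=2.3))"
```

```text
(no output)
```

View pics/s6c.png

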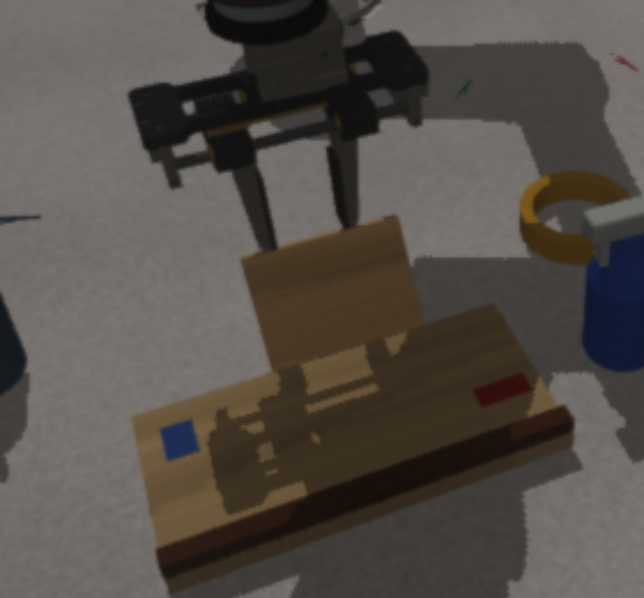

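The panel stands at about 62°, its top edge at crop (243–400,217–257) held by both fingertips. I continue the arc with slight downward preload.

```bash
python3 -m crank '[{"tx":0.3,"ty":0.01,"tz":0,"twist":0,"claw":0.1},{"tx":0.7,"ty":0.03,"tz":0.1,"twist":0,"claw":0.1}]';python3 -m crank '[{"tx":0.4,"ty":0.02,"tz":0.1,"twist":0,"claw":0.1},{"tx":0.8,"ty":0.04,"tz":0.2,"twist":0,"claw":0.1}]'
```

```text
clock: 9.8
eef_pos: [558.5, -96.7, 88.4]
tool_rot: [[0.999, 0.05, -0.001], [0.05, -0.999, -0.0], [-0.001, 0.0, -1.0]]
wrist_force: [-6.4, 0.4, 12.4]
finger_gap: 50.7
grip_force: 6.6
clock: 10.0
eef_pos: [567.7, -96.4, 91.7]
tool_rot: [[0.999, 0.05, 0.001], [0.05, -0.999, -0.001], [0.001, 0.001, -1.0]]
wrist_force: [-4.4, 0.9, 12.4]
finger_gap: 50.8
grip_force: 6.9
```

```bash
python3 -m crank '[{"tx":0.5,"ty":0.02,"tz":0.1,"twist":0,"claw":0.1},{"tx":1.0,"ty":0.05,"tz":0.2,"twist":0,"claw":0.1}]';python3 -m crank '[{"tx":0.5,"ty":0.02,"tz":0.05,"twist":0,"claw":0.1},{"tx":1.0,"ty":0.05,"tz":0.05,"twist":0,"claw":0.1},{"tx":1.0,"ty":0.05,"tz":0.05,"twist":0,"claw":0.1}]'
```

```text
clock: 10.2
eef_pos: [578.6, -95.9, 94.2]
tool_rot: [[0.999, 0.05, 0.004], [0.05, -0.999, -0.001], [0.004, 0.001, -1.0]]
wrist_force: [-3.3, 0.8, 11.0]
finger_gap: 50.4
grip_force: 5.7
clock: 10.5
eef_pos: [590.0, -95.4, 95.2]
tool_rot: [[0.999, 0.05, 0.006], [0.05, -0.999, -0.001], [0.006, 0.001, -1.0]]
wrist_force: [-0.1, 1.6, 12.3]
finger_gap: 50.6
grip_force: 6.3
```

```bash
python3 -m crank '[{"tx":0.5,"ty":0.02,"tz":0,"twist":0,"claw":0.1},{"tx":1.2,"ty":0.05,"tz":0,"twist":0,"claw":0.1},{"tx":2,"ty":0.1,"tz":0,"twist":0,"claw":0.1},{"tx":3,"ty":0.15,"tz":0,"twist":0,"claw":0.1},{"tx":4,"ty":0.2,"tz":0,"twist":0,"claw":0.1},{"tx":4,"ty":0.2,"tz":0,"twist":0,"claw":0.1},{"tx":4,"ty":0.2,"tz":0,"twist":0,"claw":0.1}]'; python3 -c "
from h import *
cam('scene','s7.png')
i=cv2.imread('pics/s7.png')[130:390,100:380]; cv2.imwrite('pics/s7c.png',cv2.resize(i,None,fx=2.3,fy=2.3))"
```

```text
clock: 11.2
eef_pos: [626.3, -92.9, 91.4]
tool_rot: [[0.999, 0.05, -0.001], [0.05, -0.999, 0.0], [-0.001, -0.0, -1.0]]
wrist_force: [-0.9, 0.2, -0.1]
finger_gap: 50.4
grip_force: 0.0
```

View pics/s7c.png

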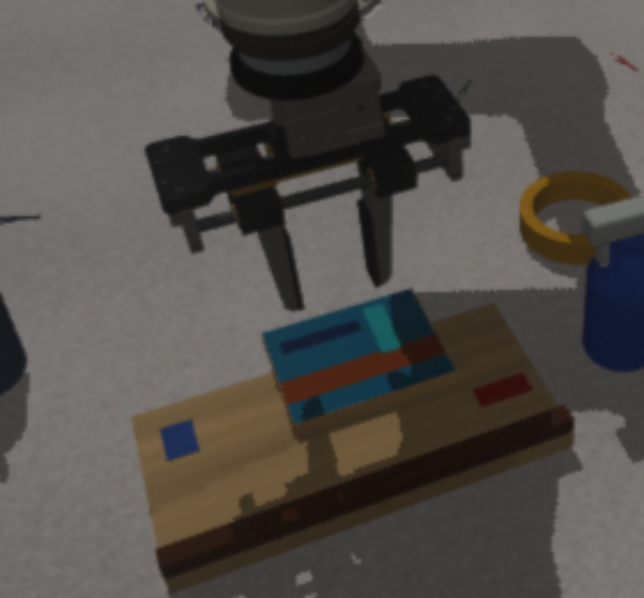

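The panel has flipped. It lies painted face up at crop (265–455,290–420), overhanging the board's front edge a little. I now go back behind it, lower and push it to the rail.

```bash
python3 -m crank '[{"tx":-3,"ty":-0.15,"tz":0.5,"twist":0,"claw":0.1},{"tx":-6,"ty":-0.3,"tz":0.5,"twist":0,"claw":0.1},{"tx":-9,"ty":-0.4,"tz":0,"twist":0,"claw":0.1},{"tx":-9,"ty":-0.4,"tz":-3,"twist":0,"claw":0.1},{"tx":-9,"ty":-0.4,"tz":-6,"twist":0,"claw":0.1},{"tx":-9,"ty":-0.4,"tz":-6.9,"twist":0,"claw":0.1},{"tx":-9,"ty":-0.4,"tz":-6.9,"twist":0,"claw":0.1}]'
python3 - <<'E'
from h import *
r=cam('top')
hsv=cv2.cvtColor(r['image'],cv2.COLOR_RGB2HSV).astype(int)
m=((hsv[...,0]>80)&(hsv[...,0]<115)&(hsv[...,1]>80)).astype(np.uint8); m[:,:345]=0;m[:,452:]=0;m[:150]=0;m[240:]=0
c=max(cv2.findContours(m,0,2)[0],key=cv2.contourArea);P=ray(r,c[:,0],28)[:,:2].astype(np.float32)
print(cv2.minAreaRect(P),P.min(0),P.max(0))
E
```

```text
clock: 11.95
eef_pos: [535.1, -96.5, 21.6]
tool_rot: [[0.999, 0.05, -0.004], [0.05, -0.999, 0.002], [-0.004, -0.002, -1.0]]
wrist_force: [-0.1, 0.4, 0.5]
finger_gap: 50.4
grip_force: 0.0
((609.1996459960938, -54.078453063964844), (55.04128646850586, 47.99570083618164), 0.752339780330658) [581.4 -77.7] [636.9 -29.8]
```

```bash
python3 -m crank '[{"tx":1.5,"ty":0.05,"tz":0,"twist":0,"claw":0.1},{"tx":2.5,"ty":0.1,"tz":0,"twist":0,"claw":0.1},{"tx":3.5,"ty":0.15,"tz":0,"twist":0,"claw":0.1},{"tx":4.5,"ty":0.2,"tz":0,"twist":0,"claw":0.1},{"tx":5.5,"ty":0.25,"tz":0,"twist":0,"claw":0.1},{"tx":6.5,"ty":0.3,"tz":0,"twist":0,"claw":0.1},{"tx":7.5,"ty":0.35,"tz":0,"twist":0,"claw":0.1},{"tx":8.2,"ty":0.4,"tz":0,"twist":0,"claw":0.1},{"tx":8.7,"ty":0.4,"tz":0,"twist":0,"claw":0.1},{"tx":8.7,"ty":0.4,"tz":0,"twist":0,"claw":0.1}]'
python3 -m crank '[{"tx":0.2,"ty":0.01,"tz":0,"twist":0,"claw":0.1},{"tx":0.4,"ty":0.02,"tz":0,"twist":0,"claw":0.1},{"tx":0.4,"ty":0.02,"tz":0,"twist":0,"claw":0.1}]'
python3 -m crank '[{"tx":0.2,"ty":0.01,"tz":0,"twist":0,"claw":0.1},{"tx":0.4,"ty":0.02,"tz":0,"twist":0,"claw":0.1},{"tx":0.4,"ty":0.02,"tz":0,"twist":0,"claw":0.1}]'
```

```text
clock: 13.0
eef_pos: [624.4, -93.1, 23.1]
tool_rot: [[0.999, 0.05, 0.001], [0.05, -0.999, -0.0], [0.001, 0.0, -1.0]]
wrist_force: [-0.5, -0.7, 0.7]
finger_gap: 50.9
grip_force: 0.0
clock: 13.3
eef_pos: [627.8, -92.9, 23.1]
tool_rot: [[0.999, 0.05, 0.0], [0.05, -0.999, 0.0], [0.0, -0.0, -1.0]]
wrist_force: [-0.3, -0.2, 0.2]
finger_gap: 50.9
grip_force: 0.0
clock: 13.6
eef_pos: [632.0, -92.7, 23.2]
tool_rot: [[0.999, 0.05, 0.0], [0.05, -0.999, -0.0], [0.0, 0.0, -1.0]]
wrist_force: [-0.9, 0.1, 0.5]
finger_gap: 50.6
grip_force: 0.0
```

```bash
python3 -m crank '[{"tx":0.2,"ty":0.01,"tz":0,"twist":0,"claw":0.1},{"tx":0.2,"ty":0.01,"tz":0,"twist":0,"claw":0.1}]'
python3 -m crank '[{"tx":0.1,"ty":0.01,"tz":0,"twist":0,"claw":0.1},{"tx":0.2,"ty":0.01,"tz":0,"twist":0,"claw":0.1},{"tx":0.2,"ty":0.01,"tz":0,"twist":0,"claw":0.1}]'
```

```text
clock: 13.8
eef_pos: [632.7, -92.5, 23.0]
tool_rot: [[0.999, 0.05, -0.003], [0.05, -0.999, 0.0], [-0.003, -0.0, -1.0]]
wrist_force: [-4.5, 0.3, 2.9]
finger_gap: 50.4
grip_force: 2.4
clock: 14.1
eef_pos: [632.9, -92.4, 22.9]
tool_rot: [[0.999, 0.05, -0.007], [0.05, -0.999, 0.001], [-0.007, -0.001, -1.0]]
wrist_force: [-11.2, 0.1, 8.5]
finger_gap: 50.7
grip_force: 5.6
```

It is against the rail: contact at 632.7, as predicted. Now I retract and check.

```bash
python3 -m crank '[{"tx":-1,"ty":-0.05,"tz":0,"twist":0,"claw":0.1},{"tx":-3,"ty":-0.15,"tz":0,"twist":0,"claw":0.1},{"tx":-6,"ty":-0.3,"tz":1,"twist":0,"claw":0.1},{"tx":-10,"ty":-0.5,"tz":5,"twist":0,"claw":0.1},{"tx":-15,"ty":-0.5,"tz":9,"twist":0,"claw":0.1},{"tx":-19,"ty":-0.5,"tz":12,"twist":0,"claw":0.1},{"tx":-23,"ty":-0.5,"tz":15,"twist":0,"claw":0.1},{"tx":-24,"ty":-0.5,"tz":15,"twist":0,"claw":0.1},{"tx":-24,"ty":-0.5,"tz":15,"twist":0,"claw":0.1},{"tx":-24,"ty":-0.5,"tz":15,"twist":0,"claw":0.1}]'; python3 -c "
from h import *
for n in ('top','scene'): cam(n,n+'f.png')
a=cv2.imread('pics/topf.png')[140:250,330:490]; b=cv2.imread('pics/scenef.png')[230:390,140:370]
a=cv2.resize(a,(640,440));b=cv2.resize(b,(640,445))
cv2.imwrite('pics/f.png',cv2.resize(np.vstack([a,b]),None,fx=.67,fy=.67))"
```

```text
clock: 15.1
eef_pos: [396.3, -97.8, 173.6]
tool_rot: [[0.999, 0.049, 0.002], [0.049, -0.999, -0.001], [0.002, 0.001, -1.0]]
wrist_force: [0.4, -0.5, -0.2]
finger_gap: 50.6
grip_force: 0.0
```

View pics/f.png

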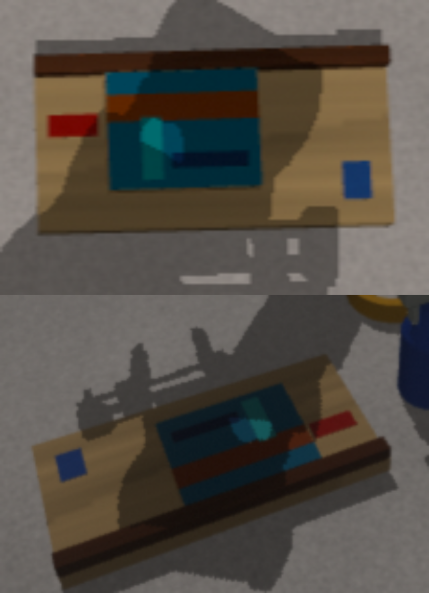

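The panel lies painted face up, square and flush against the rail: its top edge meets the rail at rows 68–72 in the top view. It is within about 25 mm of the board's centre line.

```bash
python3 -c "
from rig import env
print(env.hand_in())"
```

```text
the job is handed in; nothing more can be done
None
```

The panel was flipped over the board's front edge and lies painted face up, flat and square against the rear rail; I handed the job in at about 15 s, and it returned no verdict.

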